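# Click the torque tester over and hover a coupling nut above its test socket

### The job

On the torque tester, turn the black knob clockwise until it clicks past its detent to the next mark. Then take the long hexagonal coupling nut out of the tray, carry it over the bin rack and hold it upright about a centimetre above the tester's hexagonal test socket, centred with its flats lined up with the socket's, so that I can check the fit before it goes in. Finish while still holding it still there; never touch the tester with the nut, do not bump the rack, and leave the other parts where they are.

Things in the scene. Friction and masses are not known exactly. Their poses are not given: they have to be found in the camera images.
- nut: Steel coupling nut: upright hexagonal tube 80 mm long, 36 mm across flats, 24 mm bore, 0.3 to 0.55 kg. Stands on end in one of the tray's three compartments, in any yaw. Origin: centre of its underside; z up its axis; x is square to one pair of flats (they repeat every 60 degrees). Gripped in its upper 40 mm the fingertips stay above the tray walls.
- tray: Fixed dark steel tray 310 x 110 x 35 mm high, walls 5 mm, two dividers (as high as the walls) making three compartments in a row along its x. Origin: centre of its underside; its inner floor is 5 mm above that. The nut, a bolt and a sleeve stand in it, one in each compartment, in any order, centres about 100 mm apart.
- rack: Fixed low blue steel bin rack standing between tray and tester: 420 mm along its x, 70 mm wide along its y, 130 mm high. Origin: centre of its underside. It must not be bumped; the nut goes over its top.
- tester: Fixed grey torque tester, box 250 mm (x) x 130 mm (y), top face 60 mm above the counter. Origin: centre of its underside. The knob is at x = -65 mm, the socket at x = +65 mm.
- socket (a point): Centre of the mouth (rim plane, 72 mm above the counter) of the tester's test socket: a dark steel hexagonal well, 38 mm across flats inside, 52 mm across flats outside, 12 mm deep, standing on the tester's top. z up; x is square to one pair of its flats.
- knob_grip (a point): Point on the knob's upright axis, at the height to grip, 94 mm above the counter; turns with the knob. The knob is a black disc (52 mm across, top 74 mm above the counter) carrying an upright bar 50 mm long (along this point's x), 15 mm thick (y), top 104 mm above the counter; white pointer line on its -x half. Pinch the bar across y.
- knob (a joint): Knob angle in rad, growing clockwise seen from above, stops at 0 and 1.1, both marked on the tester. An over-centre spring holds it at 0 (start) and resists with up to about 0.17 N m; the resistance falls away to nothing at 0.55, the click point, and beyond it the knob is drawn on to 1.1, where it stays when let go.
- bolt: Bystander: steel hex bolt standing on its head, 75 mm tall, head 36 mm across flats and 15 mm high, shank 24 mm. Origin: centre of its underside.
- sleeve: Bystander: round steel sleeve, 38 mm outside, 25 mm bore, 60 mm tall. Origin: centre of its underside.
- jar: Bystander: white plastic jar, 64 mm across, 85 mm tall, on the counter. Origin: centre of its underside.
- shackle: Bystander: steel shackle lying flat, about 85 x 75 x 16 mm, on the counter. Origin: between its legs, at the level of its underside.

How it is judged:
By the outcome, as a careful person would: the job done as asked, in the order asked, and still so for the second after the job is handed in, while the arm keeps its last pose, push and grip.
It also fails if it takes over 59 s, if anything falls off the work surface, if the arm or the gripper's body presses on something with over 40 N, if the wrist force passes 120 N, or if a joint passes its speed limit or range.

### The arm

A 6-joint arm with a two-finger parallel gripper is mounted at the origin on the work surface. World frame = base frame: x ahead of the robot, y to its left, z up, the work surface at z = 0. Lengths are in m, angles in degrees, forces in N, time in s.
With the tool pointing down it reaches from about 0.375 to 0.925 m from the base axis. Payload 5.7 kg.
Tool frame: the origin (TCP) lies between the finger pads; the fingertips stand 22 mm ahead of it and the grasp point (between the pads) lies 3 mm ahead of it; z points along the fingers, y is the line along which they close (so a half turn about z gives the same grasp; the last joint's range is limited). The gripper opens to 88 mm and grips with 3 to 60 N. Pads are 20 mm wide; open, the fingers measure 115 mm over their backs; the gripper's body (75 mm by 178 mm) begins 61 mm behind the grasp point.
Start: joints at [69.15, 20.558, 86.54, -0, 72.909, -6.595], TCP at [0.148, 0.581, 0.245] pointing down, gripper open.
Joint ranges: [-170.27, 170.27], [-57.76, 135], [12.27, 136.19], [-55.21, 235.2], [11.17, 155.16], [-170.74, 170.74]. Speed limits (degrees/s): [136.94, 136.94, 180, 180, 180, 180].

### API

Orientations are given as a 3x3 rotation matrix whose columns are the frame's x, y, z axes.
In Python, from rig import ctrl, camrig, telemetry, job gives the robot as it stands (ctrl), with the cameras (camrig), the readings (telemetry) and the job (job).
- The arm moves only by the shell command python3 steer.py 'ROWS' [OPENING] [FORCE]. ROWS is 1 to 5 rows, one to a line, with the numbers parted by spaces; each row has 6 numbers: dx, dy, dz in shares of 500 mm (1.0 is 500 mm), then a rotation vector rx, ry, rz in a scale on which 1.0 is 2 pi rad; each row shifts and turns the commanded pose from where the row before left it, along the tool's axes as they then stand; what a row does not reach is not made up. A row lasts 1/12 s, in which the tool goes at most 0.0417 m and 7.16 degrees, less where a joint would pass 70% of its speed; a pose out of reach is approached as far as the arm can. OPENING is the finger opening in m, set as the command begins (- or left out keeps the last). The fingers move at their own pace and stop on an object; FORCE is the grip in N (left out, the last holds). Time passes only in rows, so rows that do not move let the fingers close. It prints the time, the measured TCP pose, the force, the opening and the grip force at its end. No shift or turn number may pass 1 either way. Input that does not fit is refused with a message, and nothing moves.
- telemetry.get_state(): the state, without advancing time (a new reading comes with each control period).
- camrig.read_camera(name): name is "scene" or "top"; returns a dict with "frame" (480x640x3 uint8, blue, green, red), "fx", "fy", "cx", "cy" (pixels), "cam_to_world" (4x4, takes a point from camera to world coordinates). Camera axes: x right, y down, z forward; pixel columns grow to the right and rows downward; lengths in m; the calibration is good to about 2 mm. A picture is of the moment at which its call begins. There is no depth.
- job.job_done(): hands the job in; it is judged then, once.
The state is a dict: "time_s": time; "joint_positions": joint angles; "qvel": joint speeds; "tau": joint torques, N m; "eef_pos": TCP position; "tool_rot": TCP orientation; "ft_force": force on the tool from outside, world axes, zero at the start; "torque": the same for the moment, N m; "gripper_width": finger opening in m; "grasp_force": force on a finger pad.
Only numpy, scipy, OpenCV 4.12 (cv2) and the standard library are available. Lean on these libraries where they do the work, as an engineer would, in place of code of your own. Each camera call takes 0.05 s, during which the arm holds its last target. There are 200 camera calls.

## Working session

There is one attempt and no reset: what is moved stays moved. The work goes in short steps, Python scripts to look and compute and a shell command to move; the robot and the scene stay as the last step left them, time stands still between calls to the robot, and variables do not carry over. Pictures are saved under pics/ and viewed, at most 10 in all, crops included, and the job is handed in when it is done.

```bash
ls; mkdir -p pics; python3 - <<'E'
from rig import ctrl, camrig, telemetry, job
import cv2,numpy as np
np.set_printoptions(precision=4,suppress=True)
for n in("scene","top"):
    c=camrig.read_camera(n);cv2.imwrite(f"pics/{n}0.png",c["frame"]);print(n,c["fx"],c["fy"],c["cx"],c["cy"]);print(np.array(c["cam_to_world"]))
s=telemetry.get_state();print(s["time_s"],s["eef_pos"],np.array(s["tool_rot"]),s["gripper_width"])
E
```

```text
pics
rig.py
steer.py
scene 606.5347025035985 606.5347025035985 325.51671227469 243.3725696108339
[[-0.7352  0.5566 -0.3869  1.0903]
 [ 0.6778  0.6023 -0.4216  0.5923]
 [-0.0016 -0.5723 -0.8201  1.2526]
 [ 0.      0.      0.      1.    ]]
top 487.8884113382274 487.8884113382274 325.4401563398742 236.84651824395633
[[-0.011  -0.9916  0.1291  0.3973]
 [-0.9999  0.0101 -0.0078  0.006 ]
 [ 0.0064 -0.1291 -0.9916  1.2721]
 [ 0.      0.      0.      1.    ]]
0.1 [0.1475 0.581  0.2439] [[-0.9692  0.2462 -0.0006]
 [ 0.2462  0.9692 -0.0015]
 [ 0.0002 -0.0016 -1.    ]] 0.08819001733794046
```

View pics/scene0.png

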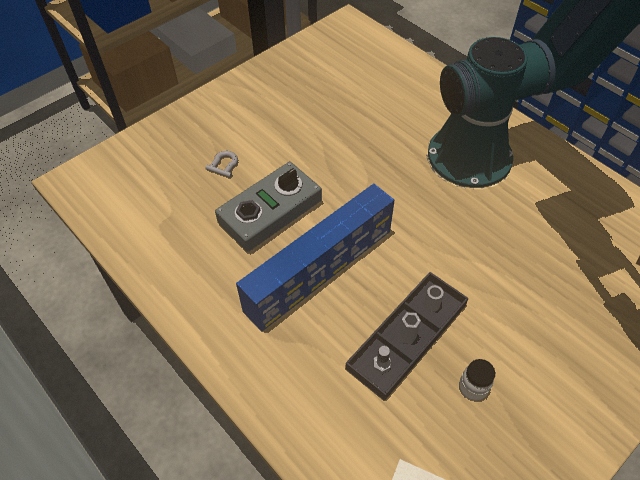

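View pics/top0.png

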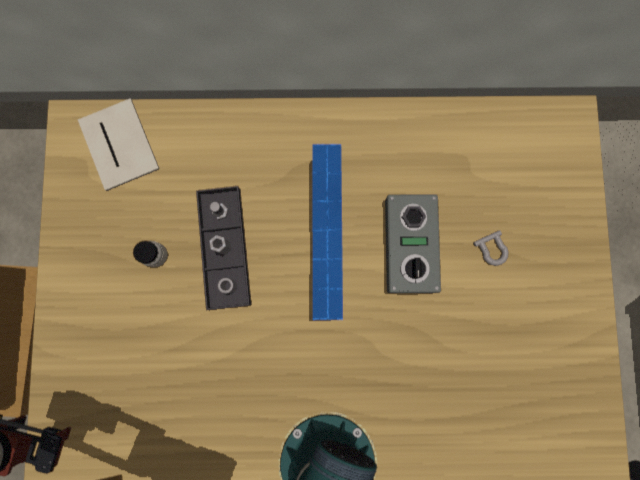

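The top view shows the tester (knob ~(415,268), socket ~(413,216)), the rack at columns 312–342 and the nut mid-tray at ~(217,244). The scene view has the knob at ~(289,180), the socket at ~(248,210) and the nut at ~(411,320). Next I'll zoom in on these.

```bash
python3 - <<'E'
import cv2,numpy as np
T=cv2.imread("pics/top0.png");S=cv2.imread("pics/scene0.png")
def cr(I,u,v,k=8):
    w,h=400//k,296//k
    return cv2.resize(I[v-h//2:v-h//2+h,u-w//2:u-w//2+w],(400,300),interpolation=cv2.INTER_NEAREST)
cv2.imwrite("pics/z1.png",np.vstack([np.hstack([cr(T,415,268),cr(T,413,216)]),np.hstack([cr(S,289,181),cr(S,248,211)])]))
cv2.imwrite("pics/z2.png",np.vstack([np.hstack([cr(T,217,244),cr(S,411,324)]),np.hstack([cr(T,413,244,2),cr(S,268,205,2)])]))
E
```

```text
(no output)
```

View pics/z1.png

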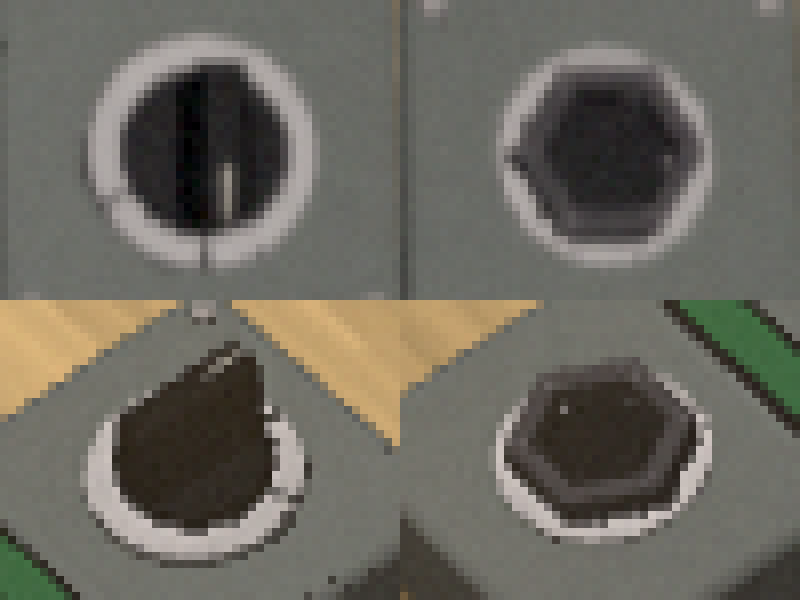

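View pics/z2.png

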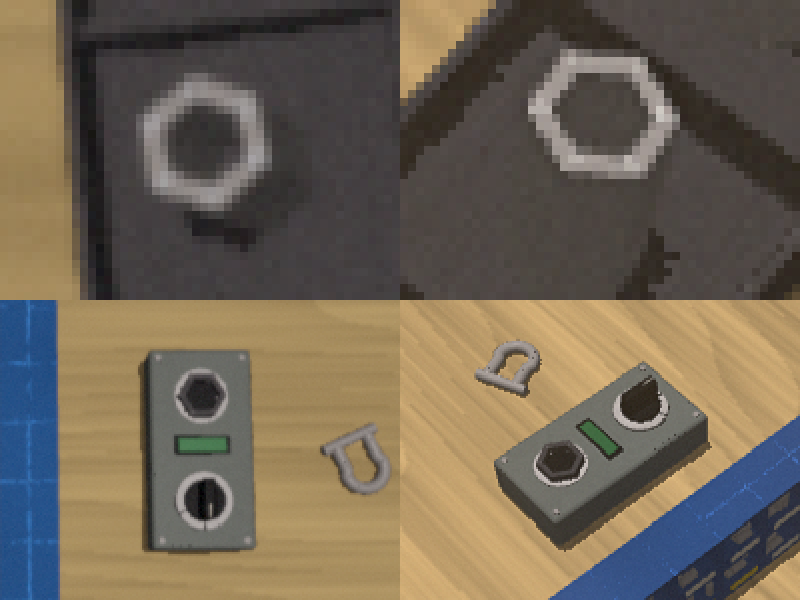

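The zooms show the white rings around knob and socket, the hex rims and the bright nut rim all cleanly. The socket has flats facing ±world x, and the knob pointer sits on the bottom mark, with the other mark lower left. Now measuring by masks and two-view rays.

```bash
cat > m.py <<'E'
import cv2,numpy as np
from rig import ctrl, camrig, telemetry, job
np.set_printoptions(precision=4,suppress=True)
K=8
class Cam:
    def __init__(s,n,save=None):
        c=camrig.read_camera(n);s.f=c["frame"];s.c=c;s.M=np.array(c["cam_to_world"])
        if save:cv2.imwrite(save,s.f)
    def ray(s,p):
        p=np.atleast_2d(p);c=s.c
        d=np.c_[(p[:,0]-c["cx"])/c["fx"],(p[:,1]-c["cy"])/c["fy"],np.ones(len(p))]
        return s.M[:3,3],d@s.M[:3,:3].T
    def plane(s,p,z):
        o,d=s.ray(p);return o+d*((z-o[2])/d[:,2])[:,None]
    def blobs(s,u,v,r,fn):
        "outer contours (full-res pixels) of mask fn(hsv) in window; largest first"
        w=cv2.resize(s.f[v-r:v+r,u-r:u+r],None,fx=K,fy=K,interpolation=cv2.INTER_CUBIC)
        m=fn(cv2.cvtColor(w,cv2.COLOR_BGR2HSV).astype(int)).astype(np.uint8)*255
        cs,_=cv2.findContours(m,cv2.RETR_EXTERNAL,cv2.CHAIN_APPROX_NONE)
        return [(c[:,0,:]+.5)/K-.5+[u-r,v-r] for c in sorted(cs,key=cv2.contourArea,reverse=True)]
def cen(P):
    m=cv2.moments(P.astype(np.float32).reshape(-1,1,2));return np.array([m["m10"],m["m01"]])/m["m00"]
def tri(a,pa,b,pb):
    (o,d),(q,e)=a.ray(pa),b.ray(pb);d,e=d[0],e[0]
    t=np.linalg.lstsq(np.c_[d,-e],q-o,rcond=None)[0]
    x,y=o+d*t[0],q+e*t[1];return (x+y)/2,np.linalg.norm(x-y)*1e3
def hexyaw(cam,P,z):
    "world angle of a flat's normal (mod 60), mean apothem-ish size"
    W=cam.plane(cv2.convexHull(P.astype(np.float32))[:,0,:],z)[:,:2]
    # resample evenly along the perimeter
    W=np.r_[W,W[:1]];L=np.r_[0,np.cumsum(np.linalg.norm(np.diff(W,axis=0),axis=1))]
    t=np.linspace(0,L[-1],720,endpoint=False);Q=np.c_[np.interp(t,L,W[:,0]),np.interp(t,L,W[:,1])]
    c=cen(Q);g=Q-c;r=np.hypot(*g.T);th=np.arctan2(g[:,1],g[:,0])
    n=np.sum(r**6*np.exp(6j*th));return (np.degrees(np.angle(n))/6+30+30)%60-30,cv2.contourArea(Q.astype(np.float32)),c
light=lambda t:(lambda h:(h[...,2]>t)&(h[...,1]<60))
E
cat > a.py <<'E'
from m import *
T,S=Cam("top"),Cam("scene")
A=lambda f:2*np.sqrt(f/2/3**.5)*1e3
for nm,(u,v),(x,y),r,t in [("knobring",(415,268),(289,182),20,140),("sockring",(413,216),(248,212),20,140),("nut",(217,243),(411,320),13,115)]:
    a=T.blobs(u,v,r,light(t))[0];b=S.blobs(x,y,r,light(t))[0]
    a,b=[cv2.convexHull(q.astype(np.float32))[:,0,:] for q in(a,b)]
    p,g=tri(T,cen(a),S,cen(b));print(nm,cen(a),cen(b),p,"gap mm",g)
    for c,q in((T,a),(S,b)):
        yaw,ar,cc=hexyaw(c,q,p[2]);print("   yaw",yaw,"AF mm",A(ar),"dia",2e3*np.sqrt(ar/np.pi),cc)
E
python3 a.py
```

```text
knobring [414.8882 268.079 ] [285.1476 186.4792] [ 0.4762 -0.2286  0.0485] gap mm 3.1731651871863598
   yaw -7.323161306815095 AF mm 67.97060060181644 dia 71.37423765794887 [ 0.4753 -0.2274]
   yaw -13.732840778494747 AF mm 53.41332899466354 dia 56.08800869806416 [ 0.477  -0.2303]
sockring [414.6665 219.2926] [247.529  212.9231] [ 0.6003 -0.2323  0.0425] gap mm 0.012898816512362998
   yaw -1.7558848086167558 AF mm 56.78061438800986 dia 59.62391136478883 [ 0.6004 -0.2323]
   yaw 12.718211070321303 AF mm 60.01194088256341 dia 63.01704697239929 [ 0.6001 -0.2325]
nut [216.9851 243.025 ] [410.7962 319.5245] [0.5392 0.2631 0.0825] gap mm 1.0220990620418766
   yaw -17.178369877039017 AF mm 36.36535629624703 dia 38.186356451512054 [0.5396 0.2627]
   yaw -18.20570203984083 AF mm 36.403578718239416 dia 38.22649286647664 [0.5388 0.2633]
```

```bash
cat > b.py <<'E'
from m import *
T,S=Cam("top"),Cam("scene")
A=lambda f:2*np.sqrt(f/2/3**.5)*1e3
green=lambda h:(h[...,0]>45)&(h[...,0]<85)&(h[...,1]>90)
a,b=T.blobs(413,241,18,green)[0],S.blobs(267,199,18,green)[0]
ra,rb=[cv2.minAreaRect(q.astype(np.float32)) for q in(a,b)]
print("green",*tri(T,cen(a),S,cen(b)))
for c,q in((T,a),(S,b)):
    W=c.plane(q,.06)[:,:2];print("  rect world",cv2.minAreaRect((W*1000).astype(np.float32)),cen(W))
tf=lambda h:(h[...,2]>85)&(h[...,1]<70)
for c,(u,v),n in((T,(413,244),"T"),(S,(268,205),"S")):
    for t in(150,):
        for q in c.blobs(u,v,58,light(t))[:9]:
            W=c.plane(q,.06)[:,:2]*1000
            if cv2.contourArea(W.astype(np.float32))>15: print(n,t,cen(q),"area",cv2.contourArea(W.astype(np.float32)),cen(W),"enclosing",cv2.minEnclosingCircle(W.astype(np.float32)))
for th in(35,45,60,85,95):
    dk=lambda h:h[...,2]<th
    out=[]
    for c,(u,v) in((T,(413,216)),(S,(248,210))):
        q=c.blobs(u,v,13,dk)
        if q and len(q[0])>30:
            y,ar,cc=hexyaw(c,q[0],.072);out.append((round(y,1),round(A(ar),1),cc.round(4).tolist()))
    print(th,out)
E
python3 b.py
```

```text
green [ 0.5423 -0.2242  0.0606] 1.2298074568699497
  rect world ((542.8401489257812, -224.80824279785156), (60.244667053222656, 16.293193817138672), 88.83574676513672) [ 0.5428 -0.2248]
  rect world ((541.5870361328125, -224.36505126953125), (17.395784378051758, 60.78486251831055), 0.5779116153717041) [ 0.5417 -0.2243]
T 150 [415.7611 265.804 ] area 1095.5314418163616 [ 480.2886 -227.5028] enclosing ((474.68255615234375, -225.51548767089844), 35.24220275878906)
T 150 [413.7555 224.5231] area 371.2684658309445 [ 584.1329 -226.134 ] enclosing ((600.8590087890625, -226.00656127929688), 33.11168670654297)
T 150 [408.7156 278.3491] area 207.429991470417 [ 449.1748 -208.9431] enclosing ((449.257080078125, -209.49801635742188), 14.8093843460083)
T 150 [403.062  210.3133] area 139.41913443012163 [ 620.6937 -200.3344] enclosing ((620.51611328125, -202.22799682617188), 16.4150447845459)
T 150 [412.6693 204.4827] area 72.84171413257718 [ 635.415  -225.1283] enclosing ((634.8856201171875, -225.31497192382812), 11.253198623657227)
T 150 [423.6423 210.3708] area 53.96500246040523 [ 620.0234 -252.3
[... 1378 characters left out ...]
66] area 15.791135334409773 [ 425.0209 -275.3056] enclosing ((424.7626953125, -275.3717041015625), 2.701761484146118)
35 [(np.float64(4.6), np.float64(8.6), [0.6189, -0.2216]), (np.float64(14.6), np.float64(2.8), [0.5985, -0.1935])]
45 [(np.float64(-0.4), np.float64(35.9), [0.6045, -0.2253]), (np.float64(2.7), np.float64(11.8), [0.5955, -0.1963])]
60 [(np.float64(-0.5), np.float64(39.5), [0.6044, -0.2252]), (np.float64(-0.9), np.float64(37.0), [0.6041, -0.2227])]
85 [(np.float64(-0.9), np.float64(50.6), [0.6019, -0.2228]), (np.float64(0.7), np.float64(56.0), [0.606, -0.2185])]
95 [(np.float64(-0.7), np.float64(51.7), [0.6021, -0.2229]), (np.float64(0.7), np.float64(57.0), [0.6058, -0.2189])]
```

Fused estimates:
- **Tester:** yaw about -0.6°, from the screws.
- **Knob:** about (0.474, -0.2245).
- **Socket:** about (0.604, -0.2245).
- **Nut:** (0.539, 0.263), top about 0.083, yaw about -17.7°.

Moving to the knob, around the base.

Careful with the scale: shifts go in shares of 500 mm and turns go in shares of 2 pi rad. That gives: -0.0333 m is -0.0666, -0.0205 m is -0.041.

```bash
python3 steer.py '-0.0666 -0.041 0 0 0 0
-0.0666 -0.041 0 0 0 0
-0.0666 -0.041 0 0 0 0
-0.0666 -0.041 0 0 0 0
-0.0666 -0.041 0 0 0 0' 0.06; python3 steer.py '-0.0666 -0.041 0 0 0 0
-0.0666 -0.041 0 0 0 0
-0.0666 -0.041 0 0 0 0
-0.0666 -0.041 0 0 0 0
-0.0666 -0.041 0 0 0 0'; python3 steer.py '0 0 0 0 0 -0.0189
0 0 0 0 0 -0.0189
0 0 0 0 0 0'; python3 -c "
from m import *
s=telemetry.get_state();print(np.array(s['tool_rot']),s['eef_pos'],np.array(s['joint_positions']));print(np.array(s['tool_rot']).T@(np.array([.474,-.2245,.15])-s['eef_pos']))"
```

```text
time_s: 0.72
eef_pos: [0.2847, 0.4398, 0.2447]
tool_rot: [[-0.969, 0.246, 0.0], [0.246, 0.969, 0.0], [-0.0, 0.0, -1.0]]
ft_force: [-0.3, 0.3, 0.2]
gripper_width: 0.0612
grasp_force: 0.0
time_s: 1.13
eef_pos: [0.421, 0.2992, 0.2448]
tool_rot: [[-0.969, 0.246, 0.0], [0.246, 0.969, 0.0], [-0.0, 0.0, -1.0]]
ft_force: [0.1, 0.2, -0.6]
gripper_width: 0.0602
grasp_force: 0.0
time_s: 1.38
eef_pos: [0.4207, 0.3, 0.2446]
tool_rot: [[-1.0, 0.009, -0.0], [0.009, 1.0, -0.0], [0.0, -0.0, -1.0]]
ft_force: [0.5, -1.1, -0.1]
gripper_width: 0.0596
grasp_force: 0.0
[[-1.      0.0093 -0.0001]
 [ 0.0093  1.     -0.0001]
 [ 0.0001 -0.0001 -1.    ]] [0.4207 0.3    0.2446] [ 27.8307  13.7036  96.6875  -0.0034  69.6182 -61.6372]
[-0.0582 -0.5239  0.0947]
```

Scaled: -0.035 m is -0.07, -0.0042 m is -0.0084.

```bash
R='' ; python3 steer.py '-0.0084 -0.07 0 0 0 0
-0.0084 -0.07 0 0 0 0
-0.0084 -0.07 0 0 0 0
-0.0084 -0.07 0 0 0 0
-0.0084 -0.07 0 0 0 0'; python3 steer.py '-0.0084 -0.07 0 0 0 0
-0.0084 -0.07 0 0 0 0
-0.0084 -0.07 0 0 0 0
-0.0084 -0.07 0 0 0 0
-0.0084 -0.07 0 0 0 0'; python3 steer.py '-0.0084 -0.07 0 0 0 0
-0.0084 -0.07 0 0 0 0
-0.0084 -0.07 0 0 0 0
-0.0072 -0.07 0 0 0 0
-0.0072 -0.068 0 0 0 0';python3 steer.py '0 0 0.06 0 0 0
0 0 0.06 0 0 0
0 0 0.06 0 0 0
0 0 0 0 0 0'; python3 - <<'E'
from m import *
s=telemetry.get_state();print(np.array(s['tool_rot']).T@(np.array([.474,-.2245,.1])-s['eef_pos']),s['joint_positions'])
T,S=Cam("top"),Cam("scene")
a=cv2.resize(T.f[230:305,365:465],(400,300),interpolation=2);b=cv2.resize(S.f[140:215,240:340],(400,300),interpolation=2)
cv2.imwrite("pics/k1.png",np.hstack([a,b]))
E
```

```text
time_s: 1.8
eef_pos: [0.4386, 0.1247, 0.2448]
tool_rot: [[-1.0, 0.014, 0.0], [0.014, 1.0, -0.0], [-0.0, -0.0, -1.0]]
ft_force: [0.7, 0.2, -0.5]
gripper_width: 0.06
grasp_force: 0.0
time_s: 2.22
eef_pos: [0.4579, -0.0508, 0.2449]
tool_rot: [[-1.0, 0.015, 0.0], [0.015, 1.0, -0.0], [-0.0, -0.0, -1.0]]
ft_force: [0.0, 0.7, -0.7]
gripper_width: 0.0599
grasp_force: 0.0
time_s: 2.63
eef_pos: [0.4759, -0.2252, 0.2448]
tool_rot: [[-1.0, 0.015, 0.0], [0.015, 1.0, -0.0], [-0.0, -0.0, -1.0]]
ft_force: [0.3, 0.6, 0.1]
gripper_width: 0.0599
grasp_force: 0.0
time_s: 2.97
eef_pos: [0.4725, -0.2216, 0.15]
tool_rot: [[-1.0, 0.015, -0.008], [0.015, 1.0, 0.005], [0.008, 0.005, -1.0]]
ft_force: [-0.6, 1.0, -0.6]
gripper_width: 0.0604
grasp_force: 0.0
[-0.0019 -0.0031  0.0499] [ -32.7112   20.7462  101.9561   -0.0025   57.8315 -121.8597]
```

View pics/k1.png

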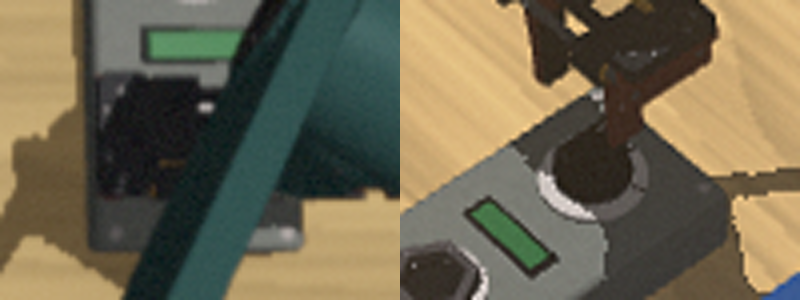

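The top view shows the gripper hiding the knob, and the scene view shows the fingers straddling the bar just above it. Going down in small steps.

Scaled: 0.012 m is 0.024, 0.01 m is 0.02.

```bash
python3 steer.py '0 0 0.024 0 0 0
0 0 0.024 0 0 0
0 0 0.024 0 0 0
0 0 0.02 0 0 0
0 0 0 0 0 0'; python3 steer.py '0 0 0 0 0 0
0 0 0 0 0 0'; python3 - <<'E'
from m import *
s=telemetry.get_state();print(np.array(s['tool_rot']).T@(np.array([.474,-.2245,.1])-s['eef_pos']))
E
```

```text
time_s: 3.48
eef_pos: [0.4761, -0.2236, 0.1088]
tool_rot: [[-1.0, 0.012, 0.0], [0.012, 1.0, -0.0], [-0.0, -0.0, -1.0]]
ft_force: [0.5, -0.3, 0.2]
gripper_width: 0.0599
grasp_force: 0.0
time_s: 3.65
eef_pos: [0.4766, -0.2242, 0.1098]
tool_rot: [[-1.0, 0.011, 0.001], [0.011, 1.0, -0.001], [-0.001, -0.001, -1.0]]
ft_force: [-0.1, -0.0, -0.1]
gripper_width: 0.0597
grasp_force: 0.0
[ 0.0026 -0.0003  0.0098]
```

Scaled: 0.005 m is 0.01, 0.0013 m is 0.0026.

```bash
python3 steer.py '0.0026 0 0.01 0 0 0
0.0026 0 0.01 0 0 0
0 0 0 0 0 0'; python3 steer.py '0 0 0 0 0 0
0 0 0 0 0 0
0 0 0 0 0 0
0 0 0 0 0 0
0 0 0 0 0 0' 0.0 25;python3 steer.py '0 0 0 0 0 0
0 0 0 0 0 0
0 0 0 0 0 0'
```

```text
time_s: 3.9
eef_pos: [0.4725, -0.2235, 0.0981]
tool_rot: [[-1.0, 0.012, -0.001], [0.012, 1.0, 0.001], [0.001, 0.001, -1.0]]
ft_force: [0.6, -0.3, -0.2]
gripper_width: 0.06
grasp_force: 0.0
time_s: 4.32
eef_pos: [0.4733, -0.2239, 0.0988]
tool_rot: [[-1.0, 0.011, 0.0], [0.011, 1.0, -0.0], [-0.0, -0.0, -1.0]]
ft_force: [-0.1, 0.7, 0.1]
gripper_width: 0.0303
grasp_force: 0.0
time_s: 4.57
eef_pos: [0.4732, -0.2222, 0.0987]
tool_rot: [[-1.0, 0.013, 0.0], [0.013, 1.0, 0.003], [-0.0, 0.003, -1.0]]
ft_force: [1.7, 7.5, 2.3]
gripper_width: 0.0148
grasp_force: 25.0
```

Scaled: 0.002 m is 0.004.

```bash
python3 steer.py '0 0.004 0 0 0 0
0 0 0 0 0 0
0 0 0 0 0 0'; python3 steer.py '0 0 0 0 0 0.0139
0 0 0 0 0 0.0139
0 0 0 0 0 0.0139
0 0 0 0 0 0.0139
0 0 0 0 0 0';python3 steer.py '0 0 0 0 0 0.0139
0 0 0 0 0 0.0139
0 0 0 0 0 0.0139
0 0 0 0 0 0.0139
0 0 0 0 0 0'
```

```text
time_s: 4.82
eef_pos: [0.4732, -0.222, 0.0987]
tool_rot: [[-1.0, 0.011, -0.0], [0.011, 1.0, -0.0], [0.0, -0.0, -1.0]]
ft_force: [-1.4, -0.8, 0.5]
gripper_width: 0.0147
grasp_force: 25.0
time_s: 5.23
eef_pos: [0.4734, -0.2215, 0.0988]
tool_rot: [[-0.935, 0.356, 0.0], [0.356, 0.935, 0.001], [0.0, 0.001, -1.0]]
ft_force: [1.0, 2.5, 2.0]
gripper_width: 0.0148
grasp_force: 25.0
time_s: 5.65
eef_pos: [0.4736, -0.221, 0.0988]
tool_rot: [[-0.757, 0.653, 0.001], [0.653, 0.757, 0.001], [0.0, 0.001, -1.0]]
ft_force: [1.9, 4.3, 1.5]
gripper_width: 0.015
grasp_force: 25.0
```

Scaled: 5 degrees is 0.0139.

```bash
python3 steer.py '0 0 0 0 0 0.0139
0 0 0 0 0 0.0139
0 0 0 0 0 0.0139
0 0 0 0 0 0.0139
0 0 0 0 0 0.0056'; python3 steer.py '0 0 0 0 0 0
0 0 0 0 0 0
0 0 0 0 0 0'; python3 -c "
from rig import ctrl, camrig, telemetry, job
s=telemetry.get_state();print(s['torque'],s['ft_force'])"
```

```text
time_s: 6.07
eef_pos: [0.474, -0.2207, 0.0987]
tool_rot: [[-0.457, 0.89, 0.001], [0.89, 0.457, 0.002], [0.001, 0.002, -1.0]]
ft_force: [4.4, 6.3, 0.4]
gripper_width: 0.0151
grasp_force: 25.0
time_s: 6.32
eef_pos: [0.474, -0.2207, 0.0987]
tool_rot: [[-0.461, 0.887, 0.001], [0.887, 0.461, 0.002], [0.001, 0.002, -1.0]]
ft_force: [4.8, 7.2, 0.6]
gripper_width: 0.0145
grasp_force: 25.0
[ 0.93664926 -0.51514085 -0.14482767] [4.76543441 7.22100464 0.64997894]
```

Scaled: -0.035 m is -0.07, -0.03 m is -0.06.

```bash
python3 steer.py '0 0 0 0 0 0
0 0 0 0 0 0
0 0 0 0 0 0
0 0 0 0 0 0
0 0 0 0 0 0' 0.06; python3 steer.py '0 0 -0.04 0 0 0
0 0 -0.06 0 0 0
0 0 -0.07 0 0 0
0 0 -0.07 0 0 0
0 0 -0.07 0 0 0' 0.06; python3 - <<'E'
from m import *
s=telemetry.get_state();print(s['joint_positions'],s['tool_rot'],s['eef_pos'])
S=Cam("scene")
cv2.imwrite("pics/k2.png",cv2.resize(S.f[140:240,200:340],None,fx=4,fy=4))
E
```

```text
time_s: 6.73
eef_pos: [0.4731, -0.222, 0.0986]
tool_rot: [[-0.46, 0.888, -0.0], [0.888, 0.46, -0.0], [-0.0, -0.0, -1.0]]
ft_force: [-0.0, 0.0, 0.3]
gripper_width: 0.0448
grasp_force: 0.0
time_s: 7.15
eef_pos: [0.4727, -0.2217, 0.2552]
tool_rot: [[-0.46, 0.888, -0.001], [0.888, 0.46, 0.0], [0.0, -0.001, -1.0]]
ft_force: [0.9, -0.3, -0.5]
gripper_width: 0.0601
grasp_force: 0.0
[-32.7012  13.58    95.2292  -0.0158  71.2261 -60.054 ] [[-0.4595  0.8882 -0.0007]
 [ 0.8882  0.4595  0.0001]
 [ 0.0004 -0.0005 -1.    ]] [ 0.4727 -0.2217  0.2552]
```

View pics/k2.png

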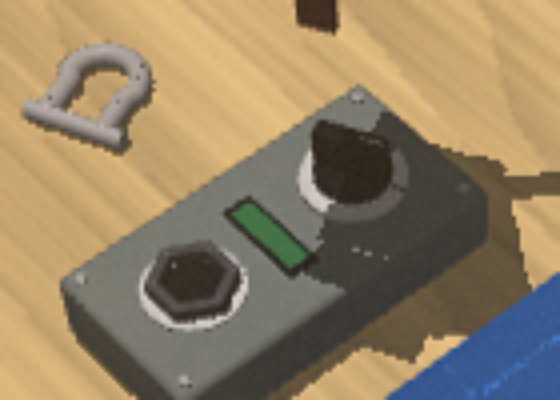

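The scene view shows the bar now at the second mark, so the knob held past its click. Next, the nut: turn the tool first, then travel.

Scaled: -6.8 degrees is -0.0189.

```bash
python3 steer.py '0 0 0 0 0 -0.0189
0 0 0 0 0 -0.0189
0 0 0 0 0 -0.0189
0 0 0 0 0 -0.0189
0 0 0 0 0 -0.0189'; python3 steer.py '0 0 0 0 0 -0.0189
0 0 0 0 0 -0.0189
0 0 0 0 0 -0.0189
0 0 0 0 0 -0.0189
0 0 0 0 0 -0.0189';python3 steer.py '0 0 0 0 0 -0.0189
0 0 0 0 0 0
0 0 0 0 0 0'; python3 - <<'E'
from m import *
s=telemetry.get_state();R=np.array(s['tool_rot']);print(np.degrees(np.arctan2(R[1,1],R[0,1])),R.T@(np.array([.539,.264,.071])-s['eef_pos']))
T=Cam("top");S=Cam("scene")
for t in(105,115,130):
  a=T.blobs(217,243,13,light(t))[0];b=S.blobs(411,320,13,light(t))[0]
  print(*tri(T,cen(a),S,cen(b)),[hexyaw(c,q,.085)[0] for c,q in((T,a),(S,b))])
E
```

```text
time_s: 7.62
eef_pos: [0.473, -0.2219, 0.2535]
tool_rot: [[-0.88, 0.474, -0.0], [0.474, 0.88, -0.0], [0.0, -0.0, -1.0]]
ft_force: [-0.2, 0.4, -0.3]
gripper_width: 0.0596
grasp_force: 0.0
time_s: 8.03
eef_pos: [0.473, -0.2219, 0.2534]
tool_rot: [[-0.995, -0.099, -0.0], [-0.099, 0.995, -0.0], [0.0, -0.0, -1.0]]
ft_force: [-0.0, 0.3, -0.1]
gripper_width: 0.0598
grasp_force: 0.0
time_s: 8.28
eef_pos: [0.4731, -0.2219, 0.2535]
tool_rot: [[-0.978, -0.207, -0.0], [-0.207, 0.978, -0.0], [0.0, 0.0, -1.0]]
ft_force: [0.5, -0.2, 0.5]
gripper_width: 0.0603
grasp_force: 0.0
101.9400830499569 [-0.1651  0.4617  0.1825]
[0.5393 0.2632 0.0825] 1.0003135885446295 [np.float64(-17.49945941884357), np.float64(-18.198831376977665)]
[0.5393 0.2632 0.0825] 1.0463330556675137 [np.float64(-17.329070473592807), np.float64(-18.268214294168956)]
[0.5393 0.2631 0.0825] 1.1161423038442404 [np.float64(-17.41543199811281), np.float64(-18.11023599652691)]
```

Scaled: 0.033 m is 0.066, -0.0118 m is -0.0236.

```bash
python3 steer.py '-0.0236 0.066 0 0 0 0
-0.0236 0.066 0 0 0 0
-0.0236 0.066 0 0 0 0
-0.0236 0.066 0 0 0 0
-0.0236 0.066 0 0 0 0' 0.064; python3 steer.py '-0.0236 0.066 0 0 0 0
-0.0236 0.066 0 0 0 0
-0.0236 0.066 0 0 0 0
-0.0236 0.066 0 0 0 0
-0.0236 0.066 0 0 0 0' ;python3 steer.py '-0.0236 0.066 0 0 0 0
-0.0236 0.066 0 0 0 0
-0.0236 0.066 0 0 0 0
-0.0236 0.066 0 0 0 0
0 0 0 0 0 0' ; python3 steer.py '0 0 0.06 0 0 0
0 0 0.06 0 0 0
0 0 0.06 0 0 0
0 0 0 0 0 0
0 0 0 0 0 0'; cat > g.py <<'E'
import sys
from m import *
t=np.array(eval(sys.argv[1]))
s=telemetry.get_state();R=np.array(s['tool_rot']);print("hdg",np.degrees(np.arctan2(R[1,1],R[0,1])),"go",R.T@(t-s['eef_pos']),"q",np.array(s['joint_positions']),s['time_s'])
E
python3 g.py .5393,.264,.071
```

```text
time_s: 8.8
eef_pos: [0.4962, -0.0467, 0.2537]
tool_rot: [[-0.978, -0.207, 0.0], [-0.207, 0.978, -0.0], [-0.0, -0.0, -1.0]]
ft_force: [0.6, -0.0, -1.0]
gripper_width: 0.0644
grasp_force: 0.0
time_s: 9.22
eef_pos: [0.5191, 0.1274, 0.2537]
tool_rot: [[-0.978, -0.208, 0.0], [-0.208, 0.978, -0.0], [-0.0, -0.0, -1.0]]
ft_force: [-0.1, -0.8, 0.2]
gripper_width: 0.064
grasp_force: 0.0
time_s: 9.63
eef_pos: [0.5383, 0.2704, 0.2536]
tool_rot: [[-0.977, -0.212, 0.001], [-0.212, 0.977, 0.003], [-0.002, 0.003, -1.0]]
ft_force: [0.1, 0.3, -0.1]
gripper_width: 0.0637
grasp_force: 0.0
time_s: 10.05
eef_pos: [0.5362, 0.2637, 0.1625]
tool_rot: [[-0.978, -0.209, -0.004], [-0.209, 0.978, -0.002], [0.004, -0.001, -1.0]]
ft_force: [0.4, 0.2, -0.0]
gripper_width: 0.0641
grasp_force: 0.0
hdg 102.06035131433475 go [-0.0035 -0.0002  0.0914] q [ 19.5689  25.2173  91.9087  -0.0148  63.1197 -82.4846] 10.05
```

Scaled: 0.02 m is 0.04.

```bash
python3 steer.py '0 0 0.04 0 0 0
0 0 0.04 0 0 0
0 0 0.04 0 0 0
0 0 0 0 0 0
0 0 0 0 0 0'; python3 steer.py '0 0 0 0 0 0
0 0 0 0 0 0'; python3 g.py .5393,.264,.071
```

```text
time_s: 10.47
eef_pos: [0.5382, 0.2645, 0.1049]
tool_rot: [[-0.978, -0.21, 0.001], [-0.21, 0.978, 0.0], [-0.001, -0.0, -1.0]]
ft_force: [0.1, 0.1, 0.7]
gripper_width: 0.064
grasp_force: 0.0
time_s: 10.63
eef_pos: [0.5391, 0.265, 0.1058]
tool_rot: [[-0.978, -0.21, 0.003], [-0.21, 0.978, 0.001], [-0.003, 0.0, -1.0]]
ft_force: [-0.0, 0.1, -0.6]
gripper_width: 0.0638
grasp_force: 0.0
hdg 102.12424407227911 go [ 0.0001 -0.001   0.0348] q [ 19.5936  29.1884  94.6858  -0.007   55.9267 -82.5267] 10.6333
```

Scaled: 0.01 m is 0.02, 0.004 m is 0.008.

```bash
python3 steer.py '0 -0.002 0.02 0 0 0
0 0 0.02 0 0 0
0 0 0.02 0 0 0
0 0 0.008 0 0 0
0 0 0 0 0 0'; python3 steer.py '0 0 0 0 0 0
0 0 0 0 0 0
0 0 0 0 0 0
0 0 0 0 0 0
0 0 0 0 0 0' 0.0 20; python3 steer.py '0 0 0 0 0 0
0 0 0 0 0 0
0 0 0 0 0 0
0 0 0 0 0 0' 0.0 40; python3 g.py .5393,.264,.071
```

```text
time_s: 11.05
eef_pos: [0.5364, 0.2631, 0.0677]
tool_rot: [[-0.978, -0.21, -0.003], [-0.21, 0.978, -0.001], [0.003, -0.001, -1.0]]
ft_force: [0.3, 0.4, -0.5]
gripper_width: 0.0638
grasp_force: 0.0
time_s: 11.47
eef_pos: [0.538, 0.2637, 0.07]
tool_rot: [[-0.978, -0.21, 0.001], [-0.21, 0.978, 0.0], [-0.001, -0.0, -1.0]]
ft_force: [-0.4, 0.4, 1.1]
gripper_width: 0.036
grasp_force: 20.0
time_s: 11.8
eef_pos: [0.538, 0.2637, 0.07]
tool_rot: [[-0.978, -0.21, 0.001], [-0.21, 0.978, 0.0], [-0.001, -0.0, -1.0]]
ft_force: [0.0, -0.2, 2.7]
gripper_width: 0.0357
grasp_force: 40.0
hdg 102.14440443965113 go [-0.0013  0.0001 -0.001 ] q [ 19.507   31.9138  96.1962  -0.0069  51.8539 -82.6331] 11.8
```

Scaled: -0.03 m is -0.06, -0.01 m is -0.02.

```bash
python3 steer.py '0 0 -0.02 0 0 0
0 0 -0.04 0 0 0
0 0 -0.05 0 0 0
0 0 -0.06 0 0 0
0 0 -0.06 0 0 0'; python3 steer.py '0 0 -0.06 0 0 0
0 0 -0.06 0 0 0
0 0 -0.04 0 0 0
0 0 -0.02 0 0 0
0 0 0 0 0 0'; python3 g.py .6045,-.2235,.2
```

```text
time_s: 12.22
eef_pos: [0.5363, 0.2631, 0.1851]
tool_rot: [[-0.978, -0.21, -0.003], [-0.21, 0.978, -0.001], [0.003, -0.0, -1.0]]
ft_force: [0.5, 1.2, -5.1]
gripper_width: 0.0361
grasp_force: 40.0
time_s: 12.63
eef_pos: [0.5385, 0.2639, 0.277]
tool_rot: [[-0.978, -0.21, 0.003], [-0.21, 0.978, 0.001], [-0.004, 0.0, -1.0]]
ft_force: [-0.9, 0.5, -3.8]
gripper_width: 0.0359
grasp_force: 40.0
hdg 102.1484998964426 go [ 0.0384 -0.4904  0.0767] q [ 19.515   18.9008  84.3057  -0.0034  76.5833 -82.6327] 12.6333
```

Scaled: -0.03 m is -0.06, 0.0024 m is 0.0048.

```bash
python3 steer.py '0.0024 -0.03 0 0 0 0
0.0048 -0.06 0 0 0 0
0.0048 -0.06 0 0 0 0
0.0048 -0.06 0 0 0 0
0.0048 -0.06 0 0 0 0'; python3 steer.py '0.0048 -0.06 0 0 0 0
0.0048 -0.06 0 0 0 0
0.0048 -0.06 0 0 0 0
0.0048 -0.06 0 0 0 0
0.0048 -0.06 0 0 0 0';python3 steer.py '0.0048 -0.06 0 0 0 0
0.0048 -0.06 0 0 0 0
0.0048 -0.06 0 0 0 0
0.0048 -0.06 0 0 0 0
0.0048 -0.06 0 0 0 0';python3 steer.py '0.0048 -0.06 0 0 0 0
0.0024 -0.04 0 0 0 0
0.0024 -0.02 0 0 0 0
0 0 0 0 0 0
0 0 0 0 0 0'; python3 steer.py '0 0 0 0 0 -0.0167
0 0 0 0 0 -0.0167
0 0 0 0 0 -0.0147
0 0 0 0 0 0
0 0 0 0 0 0';python3 g.py .6045,-.2235,.165
```

```text
time_s: 13.05
eef_pos: [0.5539, 0.1273, 0.272]
tool_rot: [[-0.978, -0.211, -0.005], [-0.211, 0.978, -0.001], [0.005, -0.0, -1.0]]
ft_force: [0.1, -1.1, -4.6]
gripper_width: 0.0358
grasp_force: 40.0
time_s: 13.47
eef_pos: [0.5735, -0.0218, 0.272]
tool_rot: [[-0.978, -0.21, -0.005], [-0.21, 0.978, 0.0], [0.005, 0.001, -1.0]]
ft_force: [0.9, 0.7, -4.7]
gripper_width: 0.036
grasp_force: 40.0
time_s: 13.88
eef_pos: [0.5933, -0.1706, 0.2718]
tool_rot: [[-0.978, -0.21, -0.005], [-0.21, 0.978, 0.002], [0.004, 0.003, -1.0]]
ft_force: [1.0, -0.3, -4.9]
gripper_width: 0.036
grasp_force: 40.0
time_s: 14.3
eef_pos: [0.602, -0.2281, 0.2729]
tool_rot: [[-0.978, -0.209, -0.003], [-0.209, 0.978, 0.002], [0.003, 0.003, -1.0]]
ft_force: [-0.6, 1.0, -3.6]
gripper_width: 0.0359
grasp_force: 40.0
time_s: 14.72
eef_pos: [0.6028, -0.2269, 0.2744]
tool_rot: [[-0.871, -0.491, -0.001], [-0.491, 0.871, 0.001], [0.0, 0.001, -1.0]]
ft_force: [-0.5, -0.8, -4.5]
gripper_width: 0.0354
grasp_force: 40.0
hdg 119.37375163864408 go [-0.0032  0.002   0.1094] q [ -26.7767   22.9138   78.484     0.0206   78.6737 -146.1545] 14.7167
```

Scaled: 0.03 m is 0.06, 0.02 m is 0.04.

```bash
python3 steer.py '-0.002 0.002 0.04 0 0 0
-0.002 0.002 0.06 0 0 0
-0.002 0 0.06 0 0 0
0 0 0.04 0 0 0
0 0 0 0 0 0'; python3 steer.py '0 0 0 0 0 0
0 0 0 0 0 0
0 0 0 0 0 0
0 0 0 0 0 0'; python3 g.py .6045,-.2235,.147; python3 - <<'E'
from m import *
T=Cam("top");S=Cam("scene")
a=cv2.resize(T.f[179:254,363:463],(400,300),interpolation=0);b=cv2.resize(S.f[160:235,198:298],(400,300),interpolation=0)
cv2.imwrite("pics/n1.png",np.hstack([a,b]))
E
```

```text
time_s: 15.13
eef_pos: [0.6014, -0.2229, 0.1697]
tool_rot: [[-0.872, -0.49, -0.009], [-0.49, 0.872, 0.004], [0.005, 0.008, -1.0]]
ft_force: [-1.2, 0.8, -5.5]
gripper_width: 0.0355
grasp_force: 40.0
time_s: 15.47
eef_pos: [0.606, -0.2259, 0.1767]
tool_rot: [[-0.871, -0.491, 0.003], [-0.491, 0.871, -0.002], [-0.002, -0.003, -1.0]]
ft_force: [-0.1, 0.1, -3.8]
gripper_width: 0.0355
grasp_force: 40.0
hdg 119.42527998174582 go [0.0002 0.0029 0.0297] q [ -26.5585   27.8169   84.8984   -0.005    67.0847 -145.9821] 15.4667
```

View pics/n1.png

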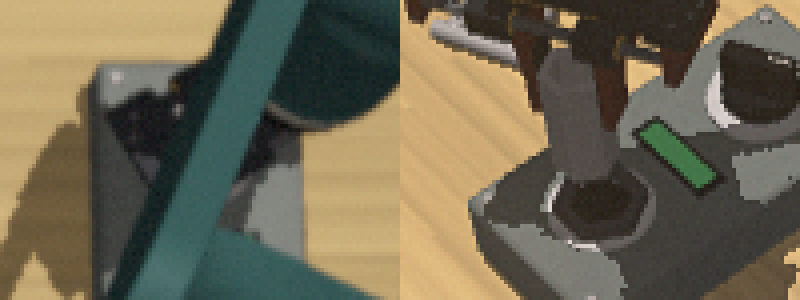

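The arm hides the top view. In the scene view the nut hangs upright above the socket (mouth at about crop (600,205)). Lowering gently, since the arm overshoots a little.

Scaled: 0.005 m is 0.01, 0.004 m is 0.008.

```bash
python3 steer.py '0.0006 0.001 0.008 0 0 0
0.0006 0.001 0.01 0 0 0
0.0006 0.001 0.01 0 0 0
0 0 0.008 0 0 0
0 0 0.004 0 0 0'; python3 steer.py '0 0 0 0 0 0
0 0 0 0 0 0
0 0 0 0 0 0
0 0 0 0 0 0
0 0 0 0 0 0';python3 steer.py '0 0 0 0 0 0
0 0 0 0 0 0
0 0 0 0 0 0
0 0 0 0 0 0
0 0 0 0 0 0'; python3 g.py .6036,-.224,.147; python3 - <<'E'
from m import *
S=Cam("scene",'pics/s_now.png')
I=S.f[166:226,210:285]
g=cv2.convertScaleAbs(cv2.resize(I,(750,600),interpolation=0),alpha=1.8)
cv2.imwrite("pics/n2.png",g)
E
```

```text
time_s: 15.98
eef_pos: [0.6026, -0.2243, 0.1535]
tool_rot: [[-0.871, -0.492, -0.002], [-0.492, 0.871, 0.001], [0.001, 0.001, -1.0]]
ft_force: [-0.3, -0.5, -4.1]
gripper_width: 0.0357
grasp_force: 40.0
time_s: 16.4
eef_pos: [0.6035, -0.2247, 0.155]
tool_rot: [[-0.871, -0.492, 0.0], [-0.492, 0.871, -0.0], [-0.0, -0.0, -1.0]]
ft_force: [0.6, 0.0, -4.4]
gripper_width: 0.0358
grasp_force: 40.0
time_s: 16.82
eef_pos: [0.6033, -0.2246, 0.1547]
tool_rot: [[-0.871, -0.492, 0.0], [-0.492, 0.871, -0.0], [0.0, -0.0, -1.0]]
ft_force: [0.3, 0.2, -5.2]
gripper_width: 0.0356
grasp_force: 40.0
hdg 119.44723060279279 go [-0.0006  0.0003  0.0077] q [ -26.5586   28.9871   86.352    -0.0068   64.6578 -146.0029] 16.8167
```

View pics/n2.png

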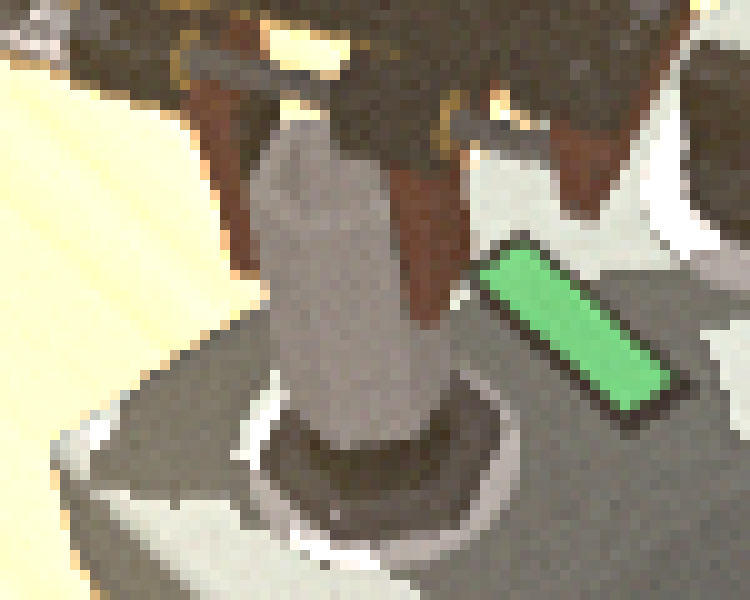

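The nut is upright over the socket, its lower edge running roughly crop (285,400)–(340,447)–(430,430). I'll get those edges at sub-pixel level and back-project them.

```bash
python3 - <<'E'
from m import *
S=Cam("scene");g=cv2.cvtColor(S.f,cv2.COLOR_BGR2GRAY)
print("cols 232..262");
for r in range(200,214):print(r,g[r,232:263])
hz=.0547+.035;c0=np.array([.6035,-.2241])
a=np.radians(-.6+np.array([-90,-30,30,90,150]))
def proj(P):
    c=S.c;q=np.linalg.inv(S.M)@np.r_[P,1];return np.array([c["fx"]*q[0]/q[2]+c["cx"],c["fy"]*q[1]/q[2]+c["cy"]])
print("nut bottom corners -90,-30,30,90,150 if centred:",*[proj(np.r_[c0+.0208*np.array([np.cos(t),np.sin(t)]),hz]).round(2) for t in a])
print("px per mm x,y:",proj(np.r_[c0+[.001,0],hz])-proj(np.r_[c0,hz]),proj(np.r_[c0+[0,.001],hz])-proj(np.r_[c0,hz]))
print("socket outer corners:",*[proj(np.r_[c0+.030*np.array([np.cos(t),np.sin(t)]),.072]).round(2) for t in a])
E
```

```text
cols 232..262
200 [64 66 64 62 66 73 75 74 77 75 80 79 79 77 75 78 79 77 75 75 69 72 73 62
 65 66 67 62 68 65 59]
201 [66 66 65 65 66 69 75 79 73 73 80 81 77 77 78 80 77 78 75 75 72 71 70 64
 66 63 62 65 66 64 66]
202 [67 68 63 65 61 80 74 74 74 75 78 81 82 78 77 80 78 78 78 71 73 73 72 67
 77 65 66 66 65 64 67]
203 [ 66  66  65  62  59 134  72  72  78  75  78  82  78  77  76  78  79  77
  78  70  70  72  73  47  83  83  68  61  63  65  63]
204 [ 65  65  62  63  69 128  80  77  71  75  77  80  82  77  77  78  78  75
  78  72  68  73  65  44  41  83  91  66  65  63  65]
205 [ 64  64  62  74 129 132 123  77  77  75  76  81  84  78  77  80  79  80
  81  76  73  73  53  50  46  46  83  89  65  65  65]
206 [ 67  65  60 129 133 177  84  74  77  73  75  82  79  81  80  78  79  80
  79  75  71  63  44  44  44  46  43  69  80  65  65]
207 [ 66  63  71 127 195 165  45  51  74  76  77  80  77  78  78  76  83  79
  79  77  72  39  42  41  48  46  46  44  96  81  65]
208 [ 67  61 129 151 211  78  47  49  52  75  78  81  80  80  76  79  81  79
  81  77  64  33  33  34  46  48  50  42  83  83  64]

[... 203 characters left out ...]
  33
  32  36  38  36  36  46  50  45  41  43 101 101  59]
211 [ 66 127 141 225  45  46  49  49  50  37  37  37  36  36  34  32  39  37
  36  34  38  35  41  49  49  46  45  74  96  99  62]
212 [ 69  63  67 219  49  47  52  52  49  40  38  38  38  39  39  35  36  35
  36  38  31  37  46  49  47  46  45 101  98  95  62]
213 [65 65 73 98 73 48 50 55 53 53 41 39 34 35 39 39 37 43 37 38 33 39 50 50
 50 41 71 96 99 89 60]
nut bottom corners -90,-30,30,90,150 if centred: [241.33 198.84] [238.07 205.14] [243.28 210.11] [251.76 208.69] [254.93 202.34]
px per mm x,y: [-0.3207  0.2169] [0.2543 0.2346]
socket outer corners: [239.89 201.2 ] [235.22 210.23] [242.66 217.4 ] [254.81 215.35] [259.3  206.21]
```

Relative to the socket mouth, in the same view and at known heights, the nut is within about 0.7 mm. I'll trim by (-0.5, +0.3) mm and go down the last 7.5 mm.

Careful with the scale: shifts go in shares of 500 mm and turns go in shares of 2 pi rad. That gives: 0.002 m is 0.004, 0.0005 m is 0.001.

```bash
python3 steer.py '0.0006 0.001 0.002 0 0 0
0 0 0.004 0 0 0
0 0 0.004 0 0 0
0 0 0.003 0 0 0
0 0 0.002 0 0 0'; python3 steer.py '0 0 0 0 0 0
0 0 0 0 0 0
0 0 0 0 0 0
0 0 0 0 0 0
0 0 0 0 0 0';python3 steer.py '0 0 0 0 0 0
0 0 0 0 0 0
0 0 0 0 0 0
0 0 0 0 0 0
0 0 0 0 0 0'; python3 g.py .6028,-.2243,.147; python3 - <<'E'
from m import *
S=Cam("scene",'pics/s_fin.png')
cv2.imwrite("pics/n3.png",cv2.convertScaleAbs(cv2.resize(S.f[155:235,205:305],(800,600),interpolation=0),alpha=1.6))
E
```

```text
time_s: 17.33
eef_pos: [0.6026, -0.2242, 0.1468]
tool_rot: [[-0.871, -0.492, -0.001], [-0.492, 0.871, 0.0], [0.0, 0.0, -1.0]]
ft_force: [0.7, 0.8, -4.2]
gripper_width: 0.0356
grasp_force: 40.0
time_s: 17.75
eef_pos: [0.6029, -0.2243, 0.1473]
tool_rot: [[-0.871, -0.492, 0.0], [-0.492, 0.871, -0.0], [-0.0, -0.0, -1.0]]
ft_force: [-0.7, -0.1, -3.9]
gripper_width: 0.0358
grasp_force: 40.0
time_s: 18.17
eef_pos: [0.6028, -0.2243, 0.1472]
tool_rot: [[-0.871, -0.492, -0.0], [-0.492, 0.871, -0.0], [0.0, -0.0, -1.0]]
ft_force: [0.6, 0.4, -4.0]
gripper_width: 0.0359
grasp_force: 40.0
hdg 119.4436386866893 go [-0.     -0.      0.0002] q [ -26.5579   29.4111   86.822    -0.008    63.7651 -145.9979] 18.1667
```

View pics/n3.png

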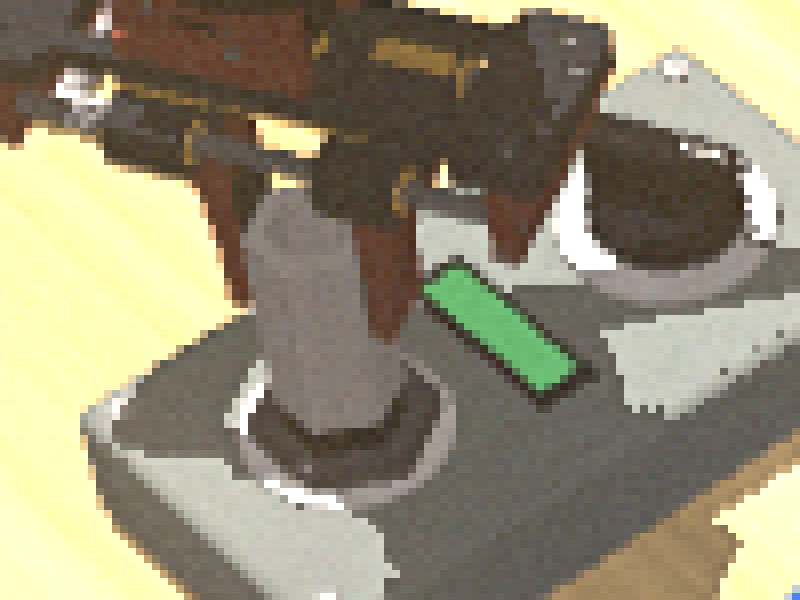

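The nut is upright, centred and aligned about 10 mm above the socket, with its lower edge near crop (270–400, 430). The knob pointer is at the second mark. Handing in.

```bash
python3 -c "
from rig import ctrl, camrig, telemetry, job
print(job.job_done())"
```

```text
the job is handed in; nothing more can be done
None
```

I turned the knob past its click to the next mark, and the nut is now held still and upright about 10 mm above the socket, flats lined up and centred to within about 1 mm by my camera measurement; the job is handed in (no verdict was returned).

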